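Find the hidden socket under the slotted cover and seat the lock pin

ROBOT

A 6-joint arm with a two-finger parallel gripper is mounted at the origin on a cart in front of the work surface, level with it; the furniture and walls round the work are solid. World frame = base frame: x ahead of the robot, y to its left, z up, the work surface at z = 0. Lengths are in m, angles in degrees, forces in N, time in s.
With the tool pointing down it reaches from about 0.35 to 0.95 m from the base axis. Payload 17.4 kg.
Tool frame: the origin (TCP) lies on the centre line of the jaws, within the pads' length; the fingertips stand 14 mm ahead of it and the grasp point (between the pads) lies 5 mm behind it; z points along the fingers, y is the line along which they close (so a half turn about z gives the same grasp; the last joint's range is limited). The gripper opens to 93 mm and grips with 3 to 60 N. Pads are 15 mm wide; open, the fingers measure 128 mm over their backs; the gripper's body (75 mm by 188 mm) begins 65 mm behind the grasp point.
Start: joints at [61.891, 6.646, 82.598, -0, 90.757, -2.166], TCP at [0.295, 0.607, 0.233] pointing down, gripper open.
Joint ranges: [-162.19, 162.19], [-47.58, 125.68], [4.15, 143.07], [-65.23, 245.23], [0.69, 171.88], [-170.13, 170.13]. Speed limits (degrees/s): [108.29, 108.29, 127.2, 180, 180, 180].

INTERFACE

Orientations are given as a 3x3 rotation matrix whose columns are the frame's x, y, z axes.
In Python, from cell import get_state, vision, workorder gives the robot as it stands.
- The arm moves only by the shell command python3 -m creep 'ROWS' [FORCE]. ROWS is JSON, a list of rows, each an object with "translation": the shift along the tool's x, y, z in mm, a list of three; "rotation": the turn, a rotation vector about the tool's x, y, z in rad, a list of three; "fingers": the finger opening in mm, from 0 to 93. A call has 1 to 8 rows; each row is the pose to reach, as a shift and turn from the pose commanded when the call began, along the tool's axes at that moment; what a row does not reach only later rows make up. A row lasts 1/12 s, in which the tool goes at most 41.7 mm and 7.16 degrees, less where a joint would pass 70% of its speed; a pose out of reach is approached as far as the arm can. A call with a gripper value outside its range is refused whole. The fingers move at their own pace and stop on an object; FORCE is the grip in N (left out, the last holds). Time passes only in rows, so rows that repeat a pose let the fingers close. It gives the time, the measured TCP pose, the force, the opening and the grip force at its end, in the units of the state.
- get_state(): the state, without advancing time (a new reading comes with each control period).
- vision.get_image(name): name is "scene" or "top"; returns a dict with "img" (384x512x3 uint8, red, green, blue), "fx", "fy", "cx", "cy" (pixels), "R" (3x3) and "t" (3): a world point X has camera coordinates R X + t. Camera axes: x right, y down, z forward; pixel columns grow to the right and rows downward; lengths in m; the calibration is good to about 2 mm. A picture is of the moment at which its call begins. There is no depth.
- workorder.finish_job(): hands the job in; it is judged then, once.
The state is a dict: "time": time; "q": joint angles; "qvel": joint speeds; "joint_efforts": joint torques, N m; "tcp_pos": TCP position; "ee_rot": TCP orientation; "wrist_force": force on the tool from outside, world axes, zero at the start; "wrist_torque": the same for the moment, N m; "finger_gap": opening from 0.0 (shut) to 1.0 (fully open); "finger_force": force on a finger pad.
Only numpy, scipy, OpenCV 4.12 (cv2) and the standard library are available. Lean on these libraries where they do the work, as an engineer would, in place of code of your own. Each camera call takes 0.05 s, during which the arm holds its last target. There are 200 camera calls.

TASK

The fixture's stop bar has to be locked with its pin, but its socket is closed by a flush dust plug and cannot be seen. Take the lock pin out of its rest, set its tip on the bar inside the slot of the cover, slide it along the slot by feel under light pressure until it drops into the socket, then press it fully home, with its collar flat on the cover, and let go. Never press the pin on the fixture with more than 30 N, and leave the other things where they are.

Things in the scene. Friction and masses are not known exactly. Their poses are not given: they have to be found in the camera images.
- fixture: Low grey closed housing fixed to the bench, 80 (its x) by 220 (its y) by 50 mm high, with a bright steel cover plate 6 mm thick on top and a black star knob on its +y end. Origin: centre of its underside, z up. A straight slot in the middle of the cover runs along the fixture's y.
- slot_mid (a point): Middle of the slot at the cover's top face, 50 mm above the bench; axes as the fixture's. The slot is 15 mm wide and 87 mm long (y -43 to +43 mm). On its floor, 6 mm down, lies a flat steel bar, held fast by a brake. The bar has one round socket 15 mm across on the slot's centre line; where along the slot differs every time: anywhere from y = -32 to +32 mm, not measured.
- slot_floor (a point): Middle of the slot on the bar's face, 44 mm above the bench. The socket, somewhere along the slot, is closed flush by a steel dust plug that looks like the bar and is held by friction: about 3.5 N pushes it down, up to 18 mm; it stays where it is pushed and does not spring back. Nowhere else does the slot's floor give way.
- lock_pin: Loose steel lock pin standing upright, 67 mm tall, about 0.12 to 0.2 kg. Origin: centre of its tip; z up the pin. From the tip: round shank 12 mm across, 22 mm long, the lowest 3.5 mm tapered to 7 mm across; round collar 24 mm across, 5 mm thick; square dark grip 20 by 20 mm from 27 to 67 mm above the tip, flats facing the pin's x and y.
- pin_collar (a point): Centre of the collar's underside, 22 mm above the pin's tip. It lies on the cover (50 mm above the bench) when the pin is fully home, and is 16 mm above the cover while the pin's tip stands on the bar.
- pin_rest: Plain aluminium block fixed to the bench, 60 by 60 by 26 mm high, in whose middle a bore 15 mm across holds the pin at the start, collar on the block. Origin: centre of its underside.
- green_specimen: Bystander: green resin disc 30 mm across, 19 mm high. Origin under its centre.
- red_specimen: Bystander: red resin disc 30 mm across, 19 mm high. Origin under its centre.
- paste_pot: Bystander: white round pot 69 mm across, 41 mm high. Origin under its centre.
- dropper: Bystander: brown dropper bottle 33 mm across, 102 mm high. Origin under its centre.
- bottle: Bystander: white bottle with green cap, 45 mm across, 86 mm high. Origin under its centre.
- spanner: Bystander: flat open-ended spanner 163 mm long (its y), 6 mm thick. Origin under its centre.
Not all that is in view belongs to the job. Several things look just like the lock_pin: the one meant starts farthest to the robot's right.

How it is judged (in metres and radians):
On the way:
1. the lock pin has been lifted clear of its rest (z of lock_pin in the frame of pin_rest above 0.03 m), for 0.1 s.
At the end, for the whole second after the job is handed in: The lock pin stands upright (within 5 degrees) and at rest in the socket under the slot, fully home: its tip is 25 to 30.5 mm above the fixture's underside (collar on the cover to within 2.5 mm), within 4 mm of the slot's centre line and 38 mm of its middle (z of lock_pin in the frame of fixture between 0.025 and 0.0305 m and x of lock_pin in the frame of fixture between -0.004 and 0.004 m and y of lock_pin in the frame of fixture between -0.038 and 0.038 m and angle between the z axis of lock_pin and the z axis of fixture, either way round below 0.09 rad and angle between lock_pin's own z axis and vertical below 0.09 rad and linear speed of lock_pin below 0.01 m/s); the robot touches nothing.
It fails at once if the pin pressed on the fixture with more than 30 N (contact force between lock_pin and fixture above 30 N).
It fails at once if a bystander moved by more than 30 mm (distance of any of green_specimen, red_specimen, paste_pot, dropper, spanner, bottle from where it was at the start of the episode above 0.03 m).
It also fails if it takes over 64 s, if anything falls off the work surface, if the arm or the gripper's body presses on something with over 40 N, if the wrist force passes 120 N, or if a joint passes its speed limit or range.

## Working session

There is one attempt and no reset: what is moved stays moved. The work goes in short steps, Python scripts to look and compute and a shell command to move; the robot and the scene stay as the last step left them, time stands still between calls to the robot, and variables do not carry over. Pictures are saved under pics/ and viewed, at most 10 in all, crops included, and the job is handed in when it is done.

```bash
mkdir -p pics; ls
python3 - <<'E'
from cell import get_state, vision
import cv2, json, pickle
s=get_state(); print({k:s[k] for k in('time','tcp_pos','ee_rot','wrist_force','finger_gap')})
for n in('scene','top'):
    d=vision.get_image(n); pickle.dump(d,open(n+'0.pkl','wb'))
    print(n,d['fx'],d['fy'],d['cx'],d['cy'],d['R'],d['t'])
    cv2.imwrite(f'pics/{n}0.png',cv2.resize(d['img'][:,:,::-1],(800,600),interpolation=cv2.INTER_CUBIC))
E
```

```text
pics
{'time': 0.0, 'tcp_pos': array([0.29520628, 0.60681206, 0.23190557]), 'ee_rot': array([[-8.99240152e-01,  4.37454985e-01, -5.33178360e-04],
       [ 4.37455309e-01,  8.99239558e-01, -1.03457793e-03],
       [ 2.68737991e-05, -1.16357572e-03, -9.99999323e-01]]), 'wrist_force': array([ 0.56465654, -0.11976809, -0.46574487]), 'finger_gap': 0.998100319262655}
scene 406.7243876141146 406.7243876141146 257.612188424646 192.33707502652274 [[ 0.65395481 -0.7565045  -0.00663731]
 [-0.58709416 -0.50193693 -0.63512186]
 [ 0.47714103  0.41923771 -0.77238344]] [-0.27692389  0.44825865  0.56701698]
top 418.40862241836135 418.40862241836135 252.76983732617308 191.8872217406188 [[ 0.02631077 -0.99957563 -0.01250244]
 [-0.9823083  -0.02353249 -0.18578652]
 [ 0.18541347  0.01716944 -0.98251059]] [0.09264773 0.59322259 0.85323543]
```

View pics/scene0.png

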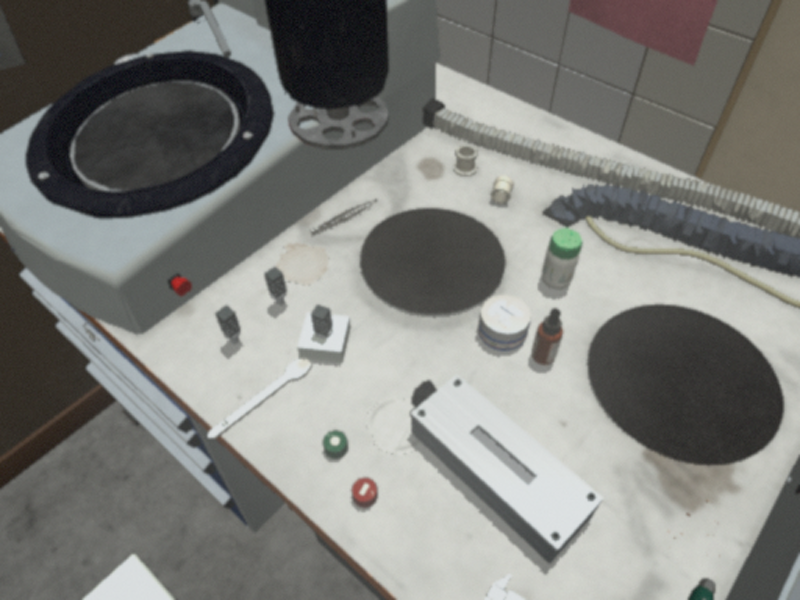

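View pics/top0.png

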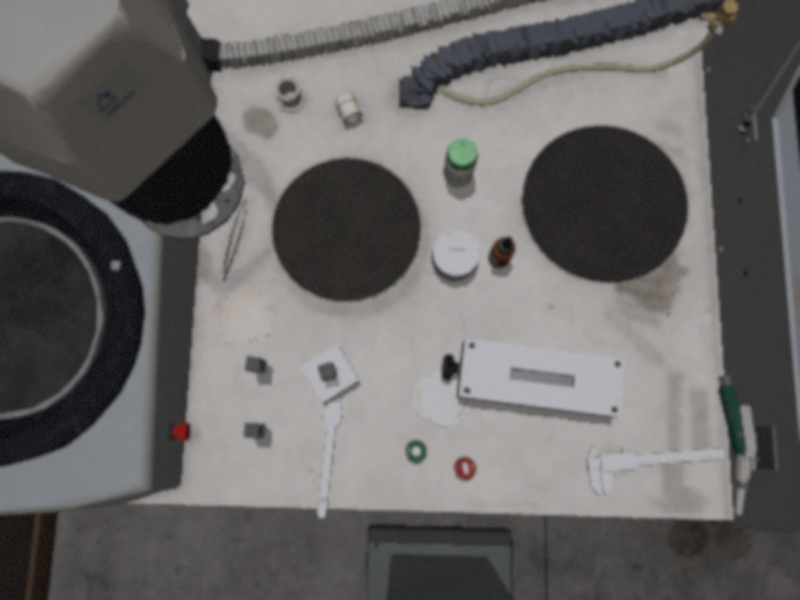

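The scene picture shows three look-alike pins. In the top picture they are at (255,363), (253,430) and (327,371). The last is the farthest to the robot's right (image right is -y) and the only one in an aluminium block, so it fits the description. The fixture is around (540,378), with its knob to the left, so its +y is roughly world +y. I'll confirm with one crop holding both.

```bash
cat > h.py <<'E'
import numpy as np, pickle, cv2
def ray(d,u,v,z):
    R=np.array(d['R']);t=np.array(d['t']);c=-R.T@t
    r=R.T@np.array([(u-d['cx'])/d['fx'],(v-d['cy'])/d['fy'],1]); return c+r*(z-c[2])/r[2]
def proj(d,X):
    p=np.array(d['R'])@np.array(X)+d['t']; return np.array([p[0]/p[2]*d['fx']+d['cx'],p[1]/p[2]*d['fy']+d['cy']])
E
python3 - <<'E'
from h import *
d=pickle.load(open('top0.pkl','rb'));s=pickle.load(open('scene0.pkl','rb'))
k=.64
for n,u,v,z in[('pinA',255,363,.067),('pinB',253,430,.067),('pinC',327,371,.071),('fix c',540,378,.05),('slot',542,377,.05),('green',416,451,.019),('spoon',325,450,0.006),('pot',456,253,.041)]:
    print(n,ray(d,u*k,v*k,z).round(4))
print('tcp px',proj(d,[.295,.607,.233])/k)
a=d['img'][215:275,190:270,::-1]; b=d['img'][210:275,280:405,::-1]
a=cv2.resize(a,None,fx=5,fy=5,interpolation=cv2.INTER_CUBIC); b=cv2.resize(b,None,fx=6,fy=6,interpolation=cv2.INTER_CUBIC)
cv2.imwrite('pics/a.png',a[:, :400]);cv2.imwrite('pics/b.png',b)
a=cv2.copyMakeBorder(a[:200],0,0,0,750-400,cv2.BORDER_CONSTANT)
cv2.imwrite('pics/ab.png',np.vstack([a,b]))
E
```

```text
pinA [0.4972 0.2944 0.067 ]
pinB [0.4083 0.2912 0.067 ]
pinC [0.4885 0.1959 0.071 ]
fix c [ 0.488  -0.0933  0.05  ]
slot [ 0.4894 -0.096   0.05  ]
green [0.385  0.0734 0.019 ]
spoon [0.3824 0.2013 0.006 ]
pot [0.6639 0.0222 0.041 ]
tcp px [-87.94869092 532.97355309]
```

View pics/ab.png

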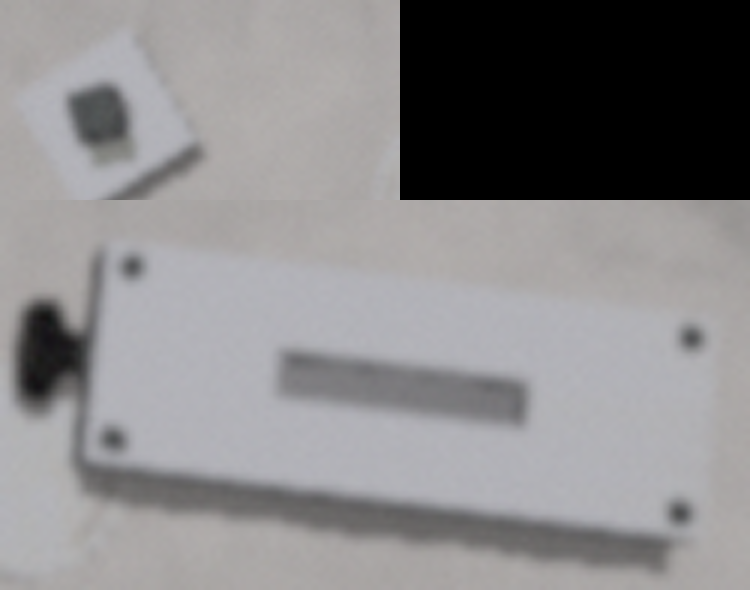

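The crop shows the pin's dark grip at about (100,115), standing in the block. The slot runs from (278,370) to (527,405) in the crop. I'll fit models to both cameras.

```bash
cat > fit.py <<'E'
from h import *
from scipy.optimize import minimize
def corners(x,y,a,hx,hy,zs):
    c,s=np.cos(a),np.sin(a)
    return [[x+c*i*hx-s*j*hy,y+s*i*hx+c*j*hy,z] for z in zs for i,j in((-1,-1),(1,-1),(1,1),(-1,1))]
S=8
def fit(cams,p0,hx,hy,zs,lo,hi):
    ds=[]
    for d in cams:
        q=proj(d,[p0[0],p0[1],np.mean(zs)]).astype(int); w=40 if hy>.03 else 22
        g=cv2.cvtColor(d['img'],cv2.COLOR_RGB2GRAY)[q[1]-w:q[1]+w,q[0]-w:q[0]+w]
        g=cv2.resize(g,None,fx=S,fy=S,interpolation=cv2.INTER_CUBIC)
        m=((g>lo)&(g<hi)).astype(np.uint8); m=cv2.morphologyEx(m,cv2.MORPH_OPEN,np.ones((9,9)))
        n,l,st,ce=cv2.connectedComponentsWithStats(m)
        c=min(range(1,n),key=lambda i:np.hypot(*(ce[i]-w*S))+(1e3 if st[i,4]<1500 else 0))
        ds.append((d,q-w,(l==c)))
    def cost(p,full=False):
        r=[]
        for d,o,m in ds:
            pts=np.array([(proj(d,X)-o+.5)*S-.5 for X in corners(*p,hx,hy,zs)])
            h=cv2.convexHull((pts*16).round().astype(np.int32)); k=np.zeros(m.shape,np.uint8); cv2.fillConvexPoly(k,h,1,shift=4)
            r.append(1-(m&(k>0)).sum()/(m|(k>0)).sum())
        return r if full else sum(r)
    best=None
    for a in p0[2]:
        x0=np.array([p0[0],p0[1],a]); sim=np.vstack([x0,x0+[.006,0,0],x0+[0,.006,0],x0+[0,0,.25]])
        r=minimize(cost,x0,method='Nelder-Mead',options=dict(initial_simplex=sim,xatol=1e-5,fatol=1e-5))
        if best is None or r.fun<best.fun: best=r
    return best.x[:2].round(4),np.degrees(best.x[2]).round(1),np.round(cost(best.x,True),3)
if __name__=='__main__':
    d=pickle.load(open('top0.pkl','rb'));s=pickle.load(open('scene0.pkl','rb'))
    A=np.radians([0,30,60])
    for nm,c in(('top',[d]),('scene',[s]),('both',[d,s])):
        print(nm,'pin',*fit(c,(.4885,.196,A),.01,.01,(.031,.071),0,115))
        print(nm,'slot',*fit(c,(.489,-.096,[-.1,0,.1]),.0075,.0435,(.05,),60,155))
    sc=np.array([ray(d,280+(x+.5)/6-.5,210+(y+.5)/6-.5,.05)[:2] for x,y in((132,66),(112,239),(691,138),(680,313))])
    v=sc[0]+sc[1]-sc[2]-sc[3]; print('screws',sc.mean(0).round(4),np.degrees(np.arctan2(-v[0],v[1])))
    b=[ray(d,190+x/5,215+y/5,.026)[:2] for x,y in((17,100),(130,30),(203,150))]
    print('block mid',(b[0]+b[2])/2, 'edge',np.linalg.norm(b[0]-b[1]),np.degrees(np.arctan2(*(b[1]-b[0])[::-1])))
E
python3 fit.py
```

```text
top pin [0.4886 0.1969] 20.7 [0.14]
top slot [ 0.4906 -0.0953] -5.7 [0.145]
scene pin [0.4908 0.2   ] 45.3 [0.166]
scene slot [ 0.4961 -0.091 ] -0.6 [0.602]
both pin [0.4893 0.1977] 34.9 [0.176 0.235]
both slot [ 0.491  -0.0945] -6.1 [0.152 0.644]
screws [ 0.4901 -0.0957] -5.949748026489103
block mid [0.48650507 0.19508542] edge 0.05835066700841935 -56.4279829027288
```

Run:
```python
from fit import *
out=[]
for n in('top','scene'):
    d=pickle.load(open(n+'0.pkl','rb')); q=proj(d,[.4885,.1965,.05]).astype(int); w=15
    g=cv2.resize(d['img'][q[1]-w:q[1]+w,q[0]-w:q[0]+w,::-1],None,fx=13,fy=13,interpolation=cv2.INTER_CUBIC)
    g=cv2.convertScaleAbs(g,alpha=1.6,beta=-30)
    h=g.copy()
    pts=[((proj(d,X)-q+w+.5)*13).astype(int).tolist() for X in corners(.4885,.1965,np.radians(18),.01,.01,(.031,.071))]
    for i in range(4):
        cv2.line(h,pts[i],pts[(i+1)%4],(0,0,255),1);cv2.line(h,pts[4+i],pts[4+(i+1)%4],(0,255,0),1)
    out.append(np.vstack([g,h])[:600] if 0 else np.hstack([g,h]))
o=np.vstack(out); o=cv2.resize(o,(590,590)); cv2.imwrite('pics/pin.png',o)
```

```text
(no output)
```

View pics/pin.png

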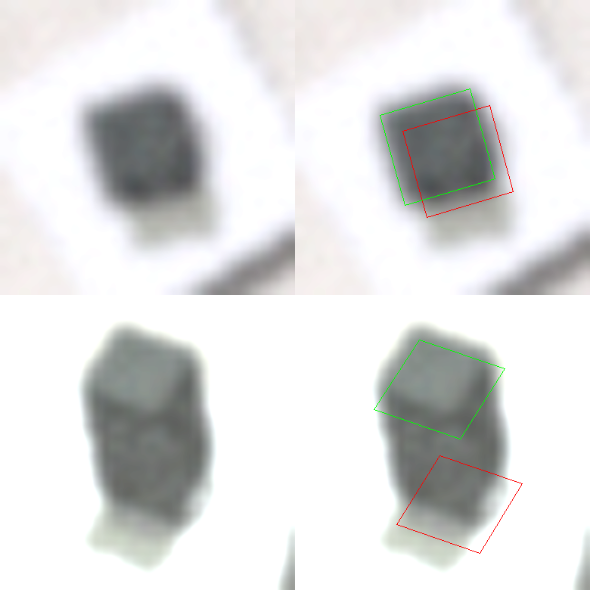

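The top face matches yaw 18° in both views, and this is the right-most pin. Pin ≈ (0.4885, 0.197), slot middle ≈ (0.4903, -0.0955) with yaw -5.9°. I'll lift first, then cross over at height while turning tool y to 108°.

```bash
python3 -m creep '[{"translation":[0,0,-40],"rotation":[0,0,0],"fingers":70},{"translation":[0,0,-80],"rotation":[0,0,0],"fingers":70},{"translation":[0,0,-110],"rotation":[0,0,0],"fingers":70},{"translation":[-30,-25,-120],"rotation":[0,0,-0.12],"fingers":70},{"translation":[-60,-50,-120],"rotation":[0,0,-0.24],"fingers":70},{"translation":[-90,-75,-120],"rotation":[0,0,-0.36],"fingers":70},{"translation":[-120,-100,-120],"rotation":[0,0,-0.48],"fingers":70},{"translation":[-150,-122,-120],"rotation":[0,0,-0.60],"fingers":70}]' 10
python3 -c "
from cell import get_state
import numpy as np
from scipy.spatial.transform import Rotation as Ro
s=get_state();R=s['ee_rot'];T=np.array([.4885,.197,.33])
print(s['q'],R[:,1]); print('shift mm',(R.T@(T-s['tcp_pos'])*1e3).round(1))
a=np.radians(108);y=np.array([np.cos(a),np.sin(a),0]);z=np.array([0,0,-1.]);G=np.c_[np.cross(y,z),y,z]
print(Ro.from_matrix(R.T@G).as_rotvec())"
```

```text
time: 0.77
tcp_pos: [0.377, 0.4298, 0.3525]
ee_rot: [[-0.988, -0.153, -0.0], [-0.153, 0.988, -0.0], [0.0, -0.0, -1.0]]
wrist_force: [0.3, 0.1, 0.4]
finger_gap: 0.751
finger_force: 0.0
[ 4.61894839e+01 -6.58481287e+00  8.48409319e+01 -3.84366400e-03
  1.01757070e+02 -5.26059226e+01] [-1.52893117e-01  9.88242712e-01 -1.91975602e-04]
shift mm [ -74.6 -247.1   22.5]
[-1.80075389e-04 -1.58109050e-04 -1.60664125e-01]
```

```bash
python3 -m creep '[{"translation":[-11,-36,0],"rotation":[0,0,-0.1],"fingers":60},{"translation":[-22,-72,0],"rotation":[0,0,-0.16],"fingers":60},{"translation":[-33,-108,10],"rotation":[0,0,-0.16],"fingers":60},{"translation":[-44,-144,20],"rotation":[0,0,-0.16],"fingers":60},{"translation":[-55,-180,40],"rotation":[0,0,-0.16],"fingers":60},{"translation":[-65,-215,55],"rotation":[0,0,-0.16],"fingers":60},{"translation":[-74,-247,75],"rotation":[0,0,-0.16],"fingers":60},{"translation":[-74,-247,110],"rotation":[0,0,-0.16],"fingers":60}]' 10
python3 -c "
from cell import get_state
s=get_state();import numpy as np
print('shift mm',(s['ee_rot'].T@(np.array([.4885,.197,.052])-s['tcp_pos'])*1e3).round(1))"
```

```text
time: 1.43
tcp_pos: [0.4885, 0.1942, 0.2441]
ee_rot: [[-0.954, -0.299, 0.004], [-0.299, 0.954, 0.0], [-0.004, -0.001, -1.0]]
wrist_force: [0.6, 1.0, 0.2]
finger_gap: 0.644
finger_force: 0.0
shift mm [ -0.2   2.9 192.1]
```

```bash
python3 -m creep '[{"translation":[0,0,35],"rotation":[0,0,0],"fingers":60},{"translation":[0,0,70],"rotation":[0,0,0],"fingers":60},{"translation":[0,0,100],"rotation":[0,0,0],"fingers":60},{"translation":[0,0,125],"rotation":[0,0,0],"fingers":60},{"translation":[0,0,135],"rotation":[0,0,0],"fingers":60},{"translation":[0,0,135],"rotation":[0,0,0],"fingers":60}]' 10
python3 - <<'E'
from cell import get_state,vision
import numpy as np,cv2,pickle
s=get_state()
print('shift mm',(s['ee_rot'].T@(np.array([.4885,.197,.052])-s['tcp_pos'])*1e3).round(1))
o=[]
for n in('top','scene'):
    d=vision.get_image(n);pickle.dump(d,open(n+'1.pkl','wb'))
    import h
    q=h.proj(d,[.4885,.197,.08]).astype(int)
    o.append(cv2.resize(d['img'][q[1]-45:q[1]+45,q[0]-30:q[0]+30,::-1],None,fx=6,fy=6,interpolation=cv2.INTER_CUBIC))
cv2.imwrite('pics/g1.png',np.hstack(o))
E
```

```text
time: 1.93
tcp_pos: [0.4852, 0.1978, 0.1053]
ee_rot: [[-0.953, -0.302, -0.004], [-0.302, 0.953, -0.001], [0.004, -0.0, -1.0]]
wrist_force: [-0.1, 0.1, -1.1]
finger_gap: 0.646
finger_force: 0.0
shift mm [-3.1 -1.8 53.3]
```

View pics/g1.png

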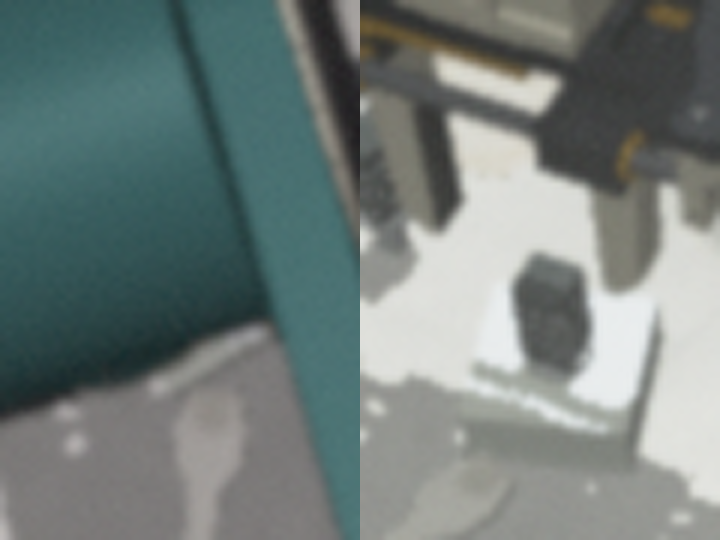

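Scene view: the pin at (550,315) stands between the two fingers at (430,150) and (625,240). I'll descend and close.

```bash
python3 -m creep '[{"translation":[-3,-2,20],"rotation":[0,0,0],"fingers":60},{"translation":[-3,-2,38],"rotation":[0,0,0],"fingers":60},{"translation":[-3,-2,50],"rotation":[0,0,0],"fingers":60},{"translation":[-3,-2,52],"rotation":[0,0,0],"fingers":60},{"translation":[-3,-2,52],"rotation":[0,0,0],"fingers":60},{"translation":[-3,-2,52],"rotation":[0,0,0],"fingers":40}]' 10; python3 -m creep '[{"translation":[0,0,0],"rotation":[0,0,0],"fingers":25},{"translation":[0,0,0],"rotation":[0,0,0],"fingers":15},{"translation":[0,0,0],"rotation":[0,0,0],"fingers":10},{"translation":[0,0,0],"rotation":[0,0,0],"fingers":10},{"translation":[0,0,0],"rotation":[0,0,0],"fingers":10},{"translation":[0,0,0],"rotation":[0,0,0],"fingers":10},{"translation":[0,0,0],"rotation":[0,0,0],"fingers":10},{"translation":[0,0,0],"rotation":[0,0,0],"fingers":10}]' 10
```

```text
time: 2.53
tcp_pos: [0.4903, 0.1974, 0.0571]
ee_rot: [[-0.953, -0.302, 0.001], [-0.302, 0.953, 0.0], [-0.001, 0.0, -1.0]]
wrist_force: [0.2, -0.7, -0.3]
finger_gap: 0.612
finger_force: 0.0
time: 3.2
tcp_pos: [0.4897, 0.1975, 0.0558]
ee_rot: [[-0.953, -0.302, 0.0], [-0.302, 0.953, 0.001], [-0.0, 0.001, -1.0]]
wrist_force: [-1.4, 4.9, 2.6]
finger_gap: 0.217
finger_force: 10.0
```

```bash
python3 -m creep '[{"translation":[0,1.5,0],"rotation":[0,0,0],"fingers":10},{"translation":[0,1.5,0],"rotation":[0,0,0],"fingers":10},{"translation":[0,1.5,0],"rotation":[0,0,0],"fingers":10},{"translation":[0,1.5,0],"rotation":[0,0,0],"fingers":10}]' 40
```

```text
time: 3.53
tcp_pos: [0.4894, 0.1985, 0.0558]
ee_rot: [[-0.953, -0.302, 0.0], [-0.302, 0.953, -0.0], [-0.0, -0.0, -1.0]]
wrist_force: [0.9, -1.5, 3.0]
finger_gap: 0.214
finger_force: 39.9
```

```bash
python3 -m creep '[{"translation":[0,0,-10],"rotation":[0,0,0],"fingers":10},{"translation":[0,0,-25],"rotation":[0,0,0],"fingers":10},{"translation":[0,0,-50],"rotation":[0,0,0],"fingers":10},{"translation":[0,0,-75],"rotation":[0,0,0],"fingers":10},{"translation":[0,0,-90],"rotation":[0,0,0],"fingers":10},{"translation":[0,0,-90],"rotation":[0,0,0],"fingers":10}]' 40
python3 - <<'E'
from cell import get_state
import numpy as np
from scipy.spatial.transform import Rotation as Ro
s=get_state();R=s['ee_rot'];b=np.radians(-5.95)
u=np.array([-np.sin(b),np.cos(b),0])
T=np.array([.4903,-.0955,0])-.036*u; T[2]=.14
z=np.array([0,0,-1.]);G=np.c_[np.cross(u,z),u,z]
print('start',T,'shift',(R.T@(T-s['tcp_pos'])*1e3).round(1),Ro.from_matrix(R.T@G).as_rotvec().round(3))
E
```

```text
time: 4.03
tcp_pos: [0.4903, 0.199, 0.1496]
ee_rot: [[-0.953, -0.302, 0.004], [-0.302, 0.953, 0.002], [-0.005, 0.0, -1.0]]
wrist_force: [0.2, -0.2, -1.0]
finger_gap: 0.212
finger_force: 39.9
start [ 0.48656822 -0.13130606  0.14      ] shift [ 103.5 -313.7    9.1] [0.001 0.004 0.411]
```

```bash
python3 -m creep '[{"translation":[12,-37,0],"rotation":[0,0,0.06],"fingers":10},{"translation":[24,-74,0],"rotation":[0,0,0.12],"fingers":10},{"translation":[36,-111,0],"rotation":[0,0,0.18],"fingers":10},{"translation":[48,-148,0],"rotation":[0,0,0.24],"fingers":10},{"translation":[60,-185,0],"rotation":[0,0,0.30],"fingers":10},{"translation":[72,-222,0],"rotation":[0,0,0.36],"fingers":10},{"translation":[84,-255,0],"rotation":[0,0,0.41],"fingers":10},{"translation":[95,-285,0],"rotation":[0,0,0.41],"fingers":10}]' 40
python3 -m creep '[{"translation":[0,-10,0],"rotation":[0,0,0],"fingers":10},{"translation":[0,-20,0],"rotation":[0,0,0],"fingers":10},{"translation":[0,-25,0],"rotation":[0,0,0],"fingers":10},{"translation":[0,-25,0],"rotation":[0,0,0],"fingers":10},{"translation":[0,-25,0],"rotation":[0,0,0],"fingers":10},{"translation":[0,-25,0],"rotation":[0,0,0],"fingers":10}]' 40
cat > w.py <<'E'
from cell import get_state,vision
import numpy as np,cv2,pickle,sys,h
from scipy.spatial.transform import Rotation as Ro
s=get_state();R=s['ee_rot'];b=np.radians(-5.95);u=np.array([-np.sin(b),np.cos(b),0])
F=np.c_[[np.cos(b),np.sin(b),0],u,[0,0,1]]
C=np.array([.4903,-.0955,0]); z=np.array([0,0,-1.]);G=np.c_[np.cross(u,z),u,z]
print('tcp in slot mm',((s['tcp_pos']-C)@F*1e3).round(2),'rotfix',Ro.from_matrix(R.T@G).as_rotvec().round(4),'F slot axes',(F.T@s['wrist_force']).round(1))
E
python3 w.py
python3 - <<'E'
from w import *
o=[]
for n in('top','scene'):
    d=vision.get_image(n);pickle.dump(d,open(n+'2.pkl','wb'))
    q=h.proj(d,[.487,-.13,.09]).astype(int)
    o.append(cv2.resize(d['img'][q[1]-45:q[1]+45,q[0]-32:q[0]+32,::-1],None,fx=6,fy=6,interpolation=cv2.INTER_CUBIC))
cv2.imwrite('pics/g2.png',np.hstack(o))
E
```

```text
time: 4.7
tcp_pos: [0.484, -0.1038, 0.1447]
ee_rot: [[-0.994, 0.107, -0.001], [0.107, 0.994, 0.0], [0.001, 0.0, -1.0]]
wrist_force: [1.2, -0.4, -1.4]
finger_gap: 0.212
finger_force: 39.9
time: 5.2
tcp_pos: [0.4824, -0.1257, 0.1456]
ee_rot: [[-0.995, 0.101, -0.0], [0.101, 0.995, 0.0], [0.0, 0.0, -1.0]]
wrist_force: [0.3, 0.2, -1.6]
finger_gap: 0.215
finger_force: 39.9
tcp in slot mm [ -4.69 -30.85 145.57] rotfix [ 0.0002 -0.0001  0.0022] F slot axes [ 0.2  0.3 -1.6]
tcp in slot mm [ -4.69 -30.85 145.57] rotfix [ 0.0002 -0.0001  0.0022] F slot axes [ 0.2  0.3 -1.6]
```

View pics/g2.png

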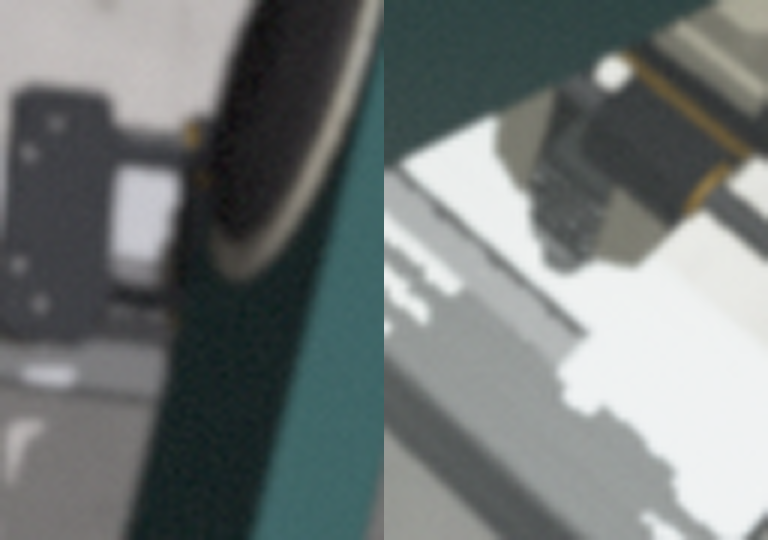

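The scene crop shows the pin held upright between the fingers around (565,190). Next I centre over the slot and descend to just above the cover.

```bash
python3 -m creep '[{"translation":[-4.7,-3,5],"rotation":[0,0,0],"fingers":10},{"translation":[-4.7,-3,15],"rotation":[0,0,0],"fingers":10},{"translation":[-4.7,-3,25],"rotation":[0,0,0],"fingers":10},{"translation":[-4.7,-3,32],"rotation":[0,0,0],"fingers":10},{"translation":[-4.7,-3,34],"rotation":[0,0,0],"fingers":10},{"translation":[-4.7,-3,34],"rotation":[0,0,0],"fingers":10},{"translation":[-4.7,-3,34],"rotation":[0,0,0],"fingers":10}]' 40; python3 w.py
```

```text
time: 5.88
tcp_pos: [0.4867, -0.1301, 0.1116]
ee_rot: [[-0.995, 0.103, -0.0], [0.103, 0.995, 0.0], [0.0, 0.0, -1.0]]
wrist_force: [-0.0, 0.2, -0.8]
finger_gap: 0.21
finger_force: 39.9
tcp in slot mm [ -0.   -34.8  111.63] rotfix [ 0.     -0.0001  0.0011] F slot axes [-0.1  0.2 -0.8]
```

```bash
python3 -m creep '[{"translation":[0,0,3],"rotation":[0,0,0],"fingers":10},{"translation":[0,0,6],"rotation":[0,0,0],"fingers":10},{"translation":[0,0,8],"rotation":[0,0,0],"fingers":10},{"translation":[0,0,9],"rotation":[0,0,0],"fingers":10},{"translation":[0,0,9.5],"rotation":[0,0,0],"fingers":10},{"translation":[0,0,10],"rotation":[0,0,0],"fingers":10},{"translation":[0,0,10],"rotation":[0,0,0],"fingers":10}]' 40; python3 w.py
python3 -m creep '[{"translation":[0,0,0.5],"rotation":[0,0,0],"fingers":10},{"translation":[0,0,1],"rotation":[0,0,0],"fingers":10},{"translation":[0,0,1],"rotation":[0,0,0],"fingers":10}]' 40; python3 w.py
```

```text
time: 6.47
tcp_pos: [0.4867, -0.1301, 0.1016]
ee_rot: [[-0.995, 0.103, 0.0], [0.103, 0.995, -0.0], [-0.0, -0.0, -1.0]]
wrist_force: [0.3, 0.0, -0.8]
finger_gap: 0.214
finger_force: 39.9
tcp in slot mm [ 1.0000e-02 -3.4810e+01  1.0164e+02] rotfix [-0.     0.     0.001] F slot axes [ 0.3  0.1 -0.8]
time: 6.72
tcp_pos: [0.4867, -0.1301, 0.1006]
ee_rot: [[-0.995, 0.103, -0.0], [0.103, 0.995, 0.0], [0.0, 0.0, -1.0]]
wrist_force: [0.6, -0.2, -2.1]
finger_gap: 0.214
finger_force: 39.9
tcp in slot mm [-1.000e-02 -3.480e+01  1.006e+02] rotfix [ 0.     -0.0001  0.0011] F slot axes [ 0.6 -0.2 -2.1]
```

```bash
python3 -m creep '[{"translation":[0,0,0.5],"rotation":[0,0,0],"fingers":10},{"translation":[0,0,1],"rotation":[0,0,0],"fingers":10},{"translation":[0,0,1.5],"rotation":[0,0,0],"fingers":10},{"translation":[0,0,2],"rotation":[0,0,0],"fingers":10},{"translation":[0,0,2],"rotation":[0,0,0],"fingers":10}]' 40; python3 w.py
python3 -m creep '[{"translation":[0,0,0.5],"rotation":[0,0,0],"fingers":10},{"translation":[0,0,1],"rotation":[0,0,0],"fingers":10},{"translation":[0,0,1.5],"rotation":[0,0,0],"fingers":10},{"translation":[0,0,1.5],"rotation":[0,0,0],"fingers":10}]' 40; python3 w.py
```

```text
time: 7.13
tcp_pos: [0.4867, -0.1301, 0.0985]
ee_rot: [[-0.995, 0.103, -0.0], [0.103, 0.995, 0.0], [0.0, 0.0, -1.0]]
wrist_force: [-0.0, 0.6, -2.1]
finger_gap: 0.214
finger_force: 39.9
tcp in slot mm [-4.000e-02 -3.478e+01  9.851e+01] rotfix [ 0.0001 -0.0002  0.0011] F slot axes [-0.1  0.6 -2.1]
time: 7.47
tcp_pos: [0.4866, -0.1301, 0.097]
ee_rot: [[-0.995, 0.103, -0.0], [0.103, 0.995, 0.0], [0.0, 0.0, -1.0]]
wrist_force: [-0.9, 0.9, -1.7]
finger_gap: 0.211
finger_force: 39.9
tcp in slot mm [-8.000e-02 -3.481e+01  9.701e+01] rotfix [ 0.     -0.0002  0.001 ] F slot axes [-1.   0.8 -1.7]
```

The tip is inside the slot (nominal floor contact is at TCP z≈0.0958). I'll feel for the bar.

```bash
for i in 1; do python3 -m creep '[{"translation":[0,0,0.3],"rotation":[0,0,0],"fingers":10},{"translation":[0,0,0.6],"rotation":[0,0,0],"fingers":10},{"translation":[0,0,0.9],"rotation":[0,0,0],"fingers":10},{"translation":[0,0,0.9],"rotation":[0,0,0],"fingers":10}]' 40 >/dev/null; python3 w.py; done
python3 -m creep '[{"translation":[0,0,0.3],"rotation":[0,0,0],"fingers":10},{"translation":[0,0,0.6],"rotation":[0,0,0],"fingers":10},{"translation":[0,0,0.6],"rotation":[0,0,0],"fingers":10}]' 40 >/dev/null; python3 w.py
```

```text
tcp in slot mm [-4.000e-02 -3.480e+01  9.619e+01] rotfix [ 0.     -0.0001  0.001 ] F slot axes [-1.  -0.2 -1.1]
tcp in slot mm [ 1.000e-02 -3.481e+01  9.574e+01] rotfix [-0.     0.     0.001] F slot axes [-1.7  0.3 -0.2]
```

```bash
python3 -m creep '[{"translation":[0,0,0.3],"rotation":[0,0,0],"fingers":10},{"translation":[0,0,0.6],"rotation":[0,0,0],"fingers":10},{"translation":[0,0,0.6],"rotation":[0,0,0],"fingers":10}]' 40 >/dev/null; python3 w.py
python3 -m creep '[{"translation":[0,0,0.3],"rotation":[0,0,0],"fingers":10},{"translation":[0,0,0.6],"rotation":[0,0,0],"fingers":10},{"translation":[0,0,0.6],"rotation":[0,0,0],"fingers":10}]' 40 >/dev/null; python3 w.py
```

```text
tcp in slot mm [  0.15 -34.8   95.64] rotfix [-0.0001  0.0005  0.0011] F slot axes [-3.8  0.7  6.5]
tcp in slot mm [  0.26 -34.8   95.48] rotfix [-0.0001  0.0007  0.0011] F slot axes [-5.3  0.9 11.7]
```

Floor felt at TCP z ≈ 0.0957, with compliance of roughly 10 N/mm. Next I slide along +y in 4 mm strokes, stopping on a drop or odd force.

```bash
cat > chk.py <<'E'
from w import *
f=F.T@s['wrist_force']; zt=s['tcp_pos'][2]*1e3
sys.exit(int(f[2]<5.5 or f[2]>20 or abs(f[1])>12 or zt<95.1))
E
python3 -m creep '[{"translation":[0,1,0],"rotation":[0,0,0],"fingers":10},{"translation":[0,2,0],"rotation":[0,0,0],"fingers":10},{"translation":[0,3,0],"rotation":[0,0,0],"fingers":10},{"translation":[0,4,0],"rotation":[0,0,0],"fingers":10}]' >/dev/null && python3 chk.py &&
python3 -m creep '[{"translation":[0,1,0],"rotation":[0,0,0],"fingers":10},{"translation":[0,2,0],"rotation":[0,0,0],"fingers":10},{"translation":[0,3,0],"rotation":[0,0,0],"fingers":10},{"translation":[0,4,0],"rotation":[0,0,0],"fingers":10}]' >/dev/null && python3 chk.py; echo $?
```

```text
tcp in slot mm [  0.32 -32.1   95.5 ] rotfix [-0.0032  0.0011  0.0008] F slot axes [ -2.9 -10.2   8.8]
tcp in slot mm [  0.35 -28.14  95.56] rotfix [-0.0032  0.0012  0.0008] F slot axes [ -4.  -10.7   8.7]
0
```

```bash
sed -i 's/>12/>16/' chk.py
python3 -m creep '[{"translation":[0,1,0],"rotation":[0,0,0],"fingers":10},{"translation":[0,2,0],"rotation":[0,0,0],"fingers":10},{"translation":[0,3,0],"rotation":[0,0,0],"fingers":10},{"translation":[0,4,0],"rotation":[0,0,0],"fingers":10}]' >/dev/null && python3 chk.py &&
python3 -m creep '[{"translation":[0,1,0],"rotation":[0,0,0],"fingers":10},{"translation":[0,2,0],"rotation":[0,0,0],"fingers":10},{"translation":[0,3,0],"rotation":[0,0,0],"fingers":10},{"translation":[0,4,0],"rotation":[0,0,0],"fingers":10}]' >/dev/null && python3 chk.py &&
python3 -m creep '[{"translation":[0,1,0],"rotation":[0,0,0],"fingers":10},{"translation":[0,2,0],"rotation":[0,0,0],"fingers":10},{"translation":[0,3,0],"rotation":[0,0,0],"fingers":10},{"translation":[0,4,0],"rotation":[0,0,0],"fingers":10}]' >/dev/null && python3 chk.py &&
python3 -m creep '[{"translation":[0,1,0],"rotation":[0,0,0],"fingers":10},{"translation":[0,2,0],"rotation":[0,0,0],"fingers":10},{"translation":[0,3,0],"rotation":[0,0,0],"fingers":10},{"translation":[0,4,0],"rotation":[0,0,0],"fingers":10}]' >/dev/null && python3 chk.py; echo $?
```

```text
tcp in slot mm [  0.32 -24.13  95.5 ] rotfix [-0.0032  0.0011  0.0007] F slot axes [ -4.7 -11.2   9.5]
tcp in slot mm [  0.32 -20.16  95.5 ] rotfix [-0.0032  0.0011  0.0008] F slot axes [ -4.4 -11.5   8.8]
tcp in slot mm [  0.31 -16.12  95.51] rotfix [-0.0032  0.0011  0.0008] F slot axes [ -4.4 -11.    9.3]
tcp in slot mm [  0.31 -12.16  95.51] rotfix [-0.0032  0.0012  0.0007] F slot axes [ -4.2 -10.9   8.7]
0
```

Steady. Continue.

```bash
python3 -m creep '[{"translation":[0,1,0],"rotation":[0,0,0],"fingers":10},{"translation":[0,2,0],"rotation":[0,0,0],"fingers":10},{"translation":[0,3,0],"rotation":[0,0,0],"fingers":10},{"translation":[0,4,0],"rotation":[0,0,0],"fingers":10}]' >/dev/null && python3 chk.py &&
python3 -m creep '[{"translation":[0,1,0],"rotation":[0,0,0],"fingers":10},{"translation":[0,2,0],"rotation":[0,0,0],"fingers":10},{"translation":[0,3,0],"rotation":[0,0,0],"fingers":10},{"translation":[0,4,0],"rotation":[0,0,0],"fingers":10}]' >/dev/null && python3 chk.py &&
python3 -m creep '[{"translation":[0,1,0],"rotation":[0,0,0],"fingers":10},{"translation":[0,2,0],"rotation":[0,0,0],"fingers":10},{"translation":[0,3,0],"rotation":[0,0,0],"fingers":10},{"translation":[0,4,0],"rotation":[0,0,0],"fingers":10}]' >/dev/null && python3 chk.py &&
python3 -m creep '[{"translation":[0,1,0],"rotation":[0,0,0],"fingers":10},{"translation":[0,2,0],"rotation":[0,0,0],"fingers":10},{"translation":[0,3,0],"rotation":[0,0,0],"fingers":10},{"translation":[0,4,0],"rotation":[0,0,0],"fingers":10}]' >/dev/null && python3 chk.py; echo $?
```

```text
tcp in slot mm [ 0.33 -8.16 95.5 ] rotfix [-0.0032  0.0011  0.0007] F slot axes [ -3.4 -11.5   8.4]
tcp in slot mm [ 0.28 -3.89 95.36] rotfix [-0.0026  0.001   0.0008] F slot axes [-2.1 -8.1  7.1]
tcp in slot mm [4.000e-02 1.100e+00 9.455e+01] rotfix [-0.0003  0.0003  0.001 ] F slot axes [-1.5 -2.9  1.2]
1
```

Drop found near y ≈ +1 mm. I'll press gently and watch the side forces.

```bash
python3 -m creep '[{"translation":[0,0,0.4],"rotation":[0,0,0],"fingers":10},{"translation":[0,0,0.8],"rotation":[0,0,0],"fingers":10},{"translation":[0,0,1],"rotation":[0,0,0],"fingers":10},{"translation":[0,0,1],"rotation":[0,0,0],"fingers":10}]' >/dev/null ; python3 w.py
```

```text
tcp in slot mm [1.000e-02 1.250e+00 9.344e+01] rotfix [0.0002 0.0001 0.0011] F slot axes [-0.2 -2.2  1.9]
```

```bash
python3 -m creep '[{"translation":[0,0,0.4],"rotation":[0,0,0],"fingers":10},{"translation":[0,0,0.8],"rotation":[0,0,0],"fingers":10},{"translation":[0,0,1.2],"rotation":[0,0,0],"fingers":10},{"translation":[0,0,1.2],"rotation":[0,0,0],"fingers":10}]' >/dev/null ; python3 w.py
python3 -m creep '[{"translation":[0,0,0.4],"rotation":[0,0,0],"fingers":10},{"translation":[0,0,0.8],"rotation":[0,0,0],"fingers":10},{"translation":[0,0,1],"rotation":[0,0,0],"fingers":10},{"translation":[0,0,1],"rotation":[0,0,0],"fingers":10}]' >/dev/null ; python3 w.py
```

```text
tcp in slot mm [-2.000e-02  1.250e+00  9.217e+01] rotfix [0.0001 0.     0.0011] F slot axes [-0.4 -1.6  2.1]
tcp in slot mm [-3.00e-02  1.22e+00  9.12e+01] rotfix [0.0001 0.     0.001 ] F slot axes [-0.2 -0.1  1.8]
```

The full shank is in, with no side force. I'll carry on down towards home (TCP ≈ 79.7).

```bash
sed 's/int(.*/int(f[2]>12 or np.hypot(*f[:2])>8))/' chk.py > chk2.py
python3 -m creep '[{"translation":[0,0,0.6],"rotation":[0,0,0],"fingers":10},{"translation":[0,0,1.2],"rotation":[0,0,0],"fingers":10},{"translation":[0,0,1.8],"rotation":[0,0,0],"fingers":10},{"translation":[0,0,2.4],"rotation":[0,0,0],"fingers":10},{"translation":[0,0,3],"rotation":[0,0,0],"fingers":10}]' >/dev/null && python3 chk2.py &&
python3 -m creep '[{"translation":[0,0,0.6],"rotation":[0,0,0],"fingers":10},{"translation":[0,0,1.2],"rotation":[0,0,0],"fingers":10},{"translation":[0,0,1.8],"rotation":[0,0,0],"fingers":10},{"translation":[0,0,2.4],"rotation":[0,0,0],"fingers":10},{"translation":[0,0,3],"rotation":[0,0,0],"fingers":10}]' >/dev/null && python3 chk2.py &&
python3 -m creep '[{"translation":[0,0,0.6],"rotation":[0,0,0],"fingers":10},{"translation":[0,0,1.2],"rotation":[0,0,0],"fingers":10},{"translation":[0,0,1.8],"rotation":[0,0,0],"fingers":10},{"translation":[0,0,2.4],"rotation":[0,0,0],"fingers":10},{"translation":[0,0,3],"rotation":[0,0,0],"fingers":10}]' >/dev/null && python3 chk2.py &&
python3 -m creep '[{"translation":[0,0,0.4],"rotation":[0,0,0],"fingers":10},{"translation":[0,0,0.8],"rotation":[0,0,0],"fingers":10},{"translation":[0,0,1.2],"rotation":[0,0,0],"fingers":10},{"translation":[0,0,1.5],"rotation":[0,0,0],"fingers":10}]' >/dev/null && python3 chk2.py; echo $?
```

```text
tcp in slot mm [-2.000e-02  1.200e+00  8.824e+01] rotfix [0.     0.0001 0.001 ] F slot axes [-1.2 -0.8  3.1]
tcp in slot mm [-4.00e-02  1.21e+00  8.52e+01] rotfix [ 0.    -0.     0.001] F slot axes [-1.1 -0.2  4.4]
tcp in slot mm [-3.000e-02  1.210e+00  8.221e+01] rotfix [ 0.    -0.     0.001] F slot axes [-1.5 -0.5  5. ]
tcp in slot mm [-6.000e-02  1.190e+00  8.069e+01] rotfix [ 0.    -0.     0.001] F slot axes [-1.3 -0.8  4.9]
0
```

```bash
python3 -m creep '[{"translation":[0,0,0.3],"rotation":[0,0,0],"fingers":10},{"translation":[0,0,0.6],"rotation":[0,0,0],"fingers":10},{"translation":[0,0,0.8],"rotation":[0,0,0],"fingers":10},{"translation":[0,0,0.8],"rotation":[0,0,0],"fingers":10}]' >/dev/null && python3 chk2.py &&
python3 -m creep '[{"translation":[0,0,0.3],"rotation":[0,0,0],"fingers":10},{"translation":[0,0,0.6],"rotation":[0,0,0],"fingers":10},{"translation":[0,0,0.6],"rotation":[0,0,0],"fingers":10}]' >/dev/null && python3 chk2.py &&
python3 -m creep '[{"translation":[0,0,0.3],"rotation":[0,0,0],"fingers":10},{"translation":[0,0,0.6],"rotation":[0,0,0],"fingers":10},{"translation":[0,0,0.6],"rotation":[0,0,0],"fingers":10}]' >/dev/null && python3 chk2.py &&
python3 -m creep '[{"translation":[0,0,0.3],"rotation":[0,0,0],"fingers":10},{"translation":[0,0,0.6],"rotation":[0,0,0],"fingers":10},{"translation":[0,0,0.6],"rotation":[0,0,0],"fingers":10}]' >/dev/null && python3 chk2.py;echo $?
```

```text
tcp in slot mm [-7.000e-02  1.210e+00  7.987e+01] rotfix [-0.     -0.0001  0.0011] F slot axes [-1.3 -0.3  4.1]
tcp in slot mm [1.000e-02 1.180e+00 7.973e+01] rotfix [-0.0001  0.0001  0.0011] F slot axes [-4.1 -0.2  8.5]
tcp in slot mm [6.000e-02 1.200e+00 7.965e+01] rotfix [-0.0001  0.0002  0.0011] F slot axes [-7.  -0.9 13.8]
1
```

The collar is seated: 16 mm below the floor contact, with force rising firmly. I'll unload, open and retreat straight up.

```bash
python3 -m creep '[{"translation":[0,0,-0.7],"rotation":[0,0,0],"fingers":10},{"translation":[0,0,-0.8],"rotation":[0,0,0],"fingers":10},{"translation":[0,0,-0.8],"rotation":[0,0,0],"fingers":25},{"translation":[0,0,-0.8],"rotation":[0,0,0],"fingers":40},{"translation":[0,0,-0.8],"rotation":[0,0,0],"fingers":50},{"translation":[0,0,-0.8],"rotation":[0,0,0],"fingers":50},{"translation":[0,0,-0.8],"rotation":[0,0,0],"fingers":50}]'
python3 -m creep '[{"translation":[0,0,-5],"rotation":[0,0,0],"fingers":50},{"translation":[0,0,-20],"rotation":[0,0,0],"fingers":50},{"translation":[0,0,-50],"rotation":[0,0,0],"fingers":50},{"translation":[0,0,-90],"rotation":[0,0,0],"fingers":50},{"translation":[0,0,-130],"rotation":[0,0,0],"fingers":50},{"translation":[0,0,-150],"rotation":[0,0,0],"fingers":50},{"translation":[0,0,-150],"rotation":[0,0,0],"fingers":50},{"translation":[0,0,-150],"rotation":[0,0,0],"fingers":50}]'
python3 - <<'E'
from w import *
d=vision.get_image('scene'); q=h.proj(d,[.489,-.095,.08]).astype(int)
y0=max(q[1]-60,0)
cv2.imwrite('pics/end.png',cv2.resize(d['img'][y0:q[1]+60,q[0]-75:q[0]+75,::-1],None,fx=5,fy=5,interpolation=cv2.INTER_CUBIC)[:600,:800])
E
```

```text
time: 15.55
tcp_pos: [0.4903, -0.0943, 0.0794]
ee_rot: [[-0.995, 0.103, -0.0], [0.103, 0.995, 0.0], [0.0, 0.0, -1.0]]
wrist_force: [-0.6, 0.4, -1.2]
finger_gap: 0.5
finger_force: 0.0
time: 16.22
tcp_pos: [0.4907, -0.0944, 0.2308]
ee_rot: [[-0.995, 0.103, 0.002], [0.103, 0.995, -0.0], [-0.002, -0.0, -1.0]]
wrist_force: [0.3, 0.1, 0.2]
finger_gap: 0.54
finger_force: 0.0
tcp in slot mm [  0.31   1.17 230.81] rotfix [-0.0003  0.0022  0.0011] F slot axes [0.2 0.2 0.2]
```

View pics/end.png

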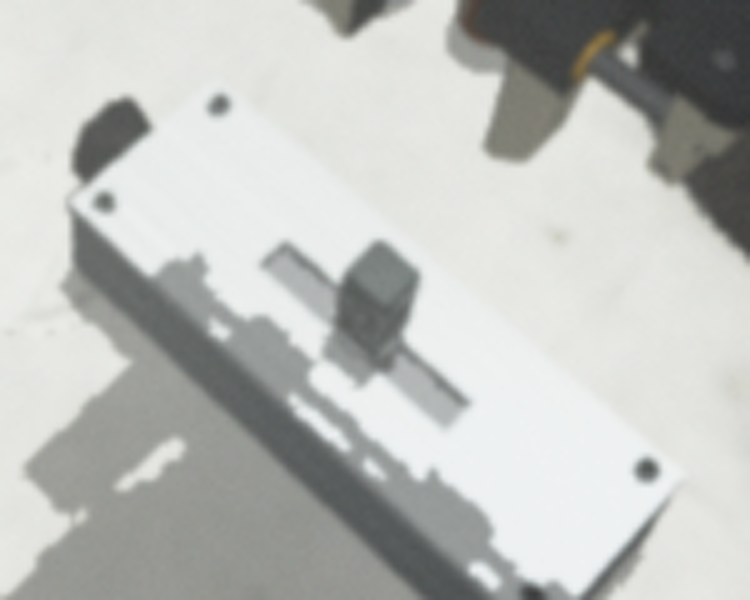

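The pin stands upright at (375,310) near the middle of the slot, collar down on the cover, with the gripper clear above.

```bash
python3 -c "
from cell import workorder; print(workorder.finish_job())"
```

```text
the job is handed in; nothing more can be done
None
```

The lock pin is fully home in the socket, about 1 mm from the slot's middle, with its collar on the cover and the gripper clear; I handed the job in at about 16 s, and the highest press force I read was about 14 N (no verdict came back).

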